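# Show a chalk-fitted corner block to the bench magnifier

## Task

A colleague sitting across the bench wants to check the chalk fit of the new corner block. First swing the magnifier round on its post until its arm runs parallel to the bench's long edge and the lens faces straight across the bench, and leave it standing there; then lift the new block (the tall, still square one) out of its notch in the mould without the fingers touching its blue-chalked glue face, and hold it up on the robot's side of the magnifier, centred on the lens axis about 12 cm from the glass, upright in the colleague's view and with the chalked face square to the lens. Finish still holding it there, motionless and clear of everything, with the magnifier still square to the bench, the rib, end button and awl left where they lie and the hot bending iron untouched.

Things in the scene. Friction and masses are not known exactly. Their poses are not given: they have to be found in the camera images.
- bench_top (a point): a fixed point on the pale birch plywood bench top, 0.55 m straight ahead of the robot; axes along the bench's edges. The top is 1200 mm (x) by 1500 mm (y), its surface at z = 0; its long edges run along y. The colleague sits at the far (+x) edge.
- magnifier_stand: dark cast base plate of the bench magnifier, 150 x 200 x 18 mm, fixed to the bench, with an upright 18 mm steel post 345 mm tall. Origin on the post's axis at bench level; this axis is also the hinge of the magnifier's arm. It stands on the left of the bench.
- magnifier_arm (a joint): swing of the level arm about the post, rad, growing anticlockwise seen from above, stops at -1.5 and 0.6; 0 = arm along -y of the stand. Starts swung back towards the robot (-0.65 to -1.1). Stiff (0.5 N m, about 4 N at the grip), stays where left. Parallel to the long edge means pointing along -y of the bench: joint 0 only if the stand is not turned (it is, up to 0.2 rad).
- rubber_grip (a point): middle of the black rubber grip on the magnifier's arm: a sleeve 22 mm thick, 70 mm long along the arm, 130 mm from the post axis, centre line 300 mm above the bench; pinch it from above. The lens knuckle begins 44 mm farther out, the hub (36 mm thick) on the post ends 112 mm back.
- lens (a point): white round head, 118 mm across, 18 thick, glass 90 across, rigid on the arm. Origin: centre of the glass, 250 mm from the post axis, 300 above the bench. x points outwards along the arm; z is the optical axis, out of the glass on the object's side (when square: towards the robot, 30 degrees below level); y is up in the colleague's view. Focus: 120 mm from the origin along z.
- mould: poplar inside mould of a violin, 350 x 202 mm, 12 mm thick, bolted to the bench by two wing nuts (30 mm tall) on its centre line. Origin on the bench under its middle, x along its length to the narrower end, y across. Corner blocks stand on the bench in open L-shaped notches; the new one is in one of the two +y notches, at (-62, 81) or (30, 69) mm, a glued one in the other.
- corner_block: the new spruce block, pale, square, dry-fitted with 1.5 mm play, 10 to 20 g: 24 mm along x, 26 along y, 36 tall. Origin: middle of its underside, z up. It stands on the bench, so 24 mm rise above the mould. Its -y face, towards the mould's centre line, is the blue-chalked glue face; the plain +x and -x sides (24 mm apart) are free for the fingers above the mould.
- glue_face: the blue-chalked glue face of the new block, 20 x 34 mm, rigid on it; origin at its centre, 13 mm from the block's axis and 18 mm above its underside; axes parallel to the block's, so that the face looks along its -y.
- glued_block: one of the old corner blocks, darker, 32 mm tall, 24 x 26 mm at most, its outer half already cut to a nose; fixed to the mould in the other +y notch, 93 mm from the new block. Origin in the middle of its underside.
- rib: bent flamed-maple rib standing on its edge: an arc of 62 mm radius, about 100 mm across, 2 mm thick and 32 mm tall, loose. Origin on the bench in the middle of the arc.
- end_button: black ebony end button standing on its head, 16 mm across and 31 mm tall, loose. Origin in the middle of its underside.
- awl: boxwood-handled awl with a steel point lying on the bench, 130 mm long and 25 mm thick, loose. Origin on the bench under its middle, x towards the point.
- bending_iron: hot aluminium bending iron, 105 mm tall, upright on a steel stand 130 x 150 x 52 mm with a black rocker switch; 163 mm tall in all, fixed. Origin in the middle of the underside.

How it is judged:
On the way, in this order (a step that is already met when the one before it is completed fails the run):
1. the magnifier's arm has been swung parallel to the bench's long edge and stands there by itself, the robot off it (angle between the x axis of lens and the y axis of bench_top, either way round below 0.17 rad and contact force between anything else and magnifier_stand below 0.5 N), for 0.3 s.
2. the new block has been lifted clear out of the mould (height (world z) of corner_block above 0.06 m and contact force between corner_block and the fingers above 0.5 N), for 0.2 s.
At the end, for the whole second after the job is handed in: Block held still in the fingers, touching nothing else; glue face centre within 25 mm of the lens axis, 95-145 mm from the glass, facing it within 12 deg, upright in view within 15 deg. Magnifier arm within 10 deg of parallel, untouched; rib, button and awl within 20 mm; iron untouched (all of step 1 and x of glue_face in the frame of lens between -0.025 and 0.025 m and y of glue_face in the frame of lens between -0.025 and 0.025 m and z of glue_face in the frame of lens between 0.095 and 0.145 m and y of lens in the frame of glue_face below -0.08 m and angle between the y axis of glue_face and the z axis of lens, either way round below 0.21 rad and angle between the z axis of glue_face and the y axis of lens, either way round below 0.26 rad and angle between corner_block's own z axis and vertical below 1 rad and height (world z) of corner_block above 0.12 m and linear speed of corner_block below 0.02 m/s and contact force between corner_block and the fingers above 0.5 N and contact force between corner_block and magnifier_stand below 0.1 N and contact force between corner_block and mould below 0.1 N and distance of each of rib, end_button, awl from where it was at the start of the episode below 0.02 m); the arm keeps its last pose, push and grip.
It fails at once if the fingers touch the chalked glue face (contact force between glue_face and the fingers above 0.5 N).
It fails at once if the rib, the end button or the awl is pushed more than 20 mm (distance of any of rib, end_button, awl from where it was at the start of the episode above 0.02 m).
It fails at once if the robot touches the hot bending iron (contact force between anything else and bending_iron above 0.5 N).
It also fails if it takes over 54 s, if anything falls off the work surface, if the arm or the gripper's body presses on something with over 40 N, if the wrist force passes 120 N, or if a joint passes its speed limit or range.

## Robot

A 6-joint arm with a two-finger parallel gripper is mounted at the origin on the work surface. World frame = base frame: x ahead of the robot, y to its left, z up, the work surface at z = 0. Lengths are in m, angles in rad, forces in N, time in s.
With the tool pointing down it reaches from about 0.3 to 0.875 m from the base axis. Payload 6.4 kg.
Tool frame: the origin (TCP) lies midway between the tips of the shut fingers; the grasp point (between the pads) lies 19 mm behind it (ctrl.hold_point_z is the distance from the TCP to the grasp point, in m); z points along the fingers, y is the line along which they close (so a half turn about z gives the same grasp; the last joint's range is limited). The gripper opens to 85 mm and grips with 20 to 120 N. Pads are 22 mm wide; open, the fingers measure 114 mm over their backs; the gripper's body (76 mm by 85 mm) begins 54 mm behind the grasp point. The pads swing forward as they close: fully open they stand 13 mm farther back than shut.
Start: joints at [-1.344, 0.181, 1.607, -0, 1.354, -0.206], TCP at [0.241, -0.522, 0.231] pointing down, gripper open.
Joint ranges: [-2.99, 2.99], [-0.89, 2.07], [0.3, 2.58], [-1.14, 4.28], [0, 2.63], [-3.12, 3.12]. Speed limits (rad/s): [2.57, 2.57, 3.01, 3.14, 3.14, 3.14].

## Interface

Orientations are given as a unit quaternion [w, x, y, z].
In Python, from bench import ctrl gives the robot as it stands.
- The arm moves only by the tool carry_out, never from a script. Its argument "plan" is text: rows parted by semicolons, each of 6 numbers parted by spaces: the shift along the tool's x, y, z as a fraction of full scale, then the turn, a rotation vector about the tool's x, y, z as a fraction of full scale. A call has exactly 8 rows; each row shifts and turns the commanded pose from where the row before left it, along the tool's axes as they then stand; what a row does not reach is not made up. Full scale, the value 1, is 40 mm for a shift and 0.1 rad for a turn. A row lasts 1/12 s, in which the tool goes at most 41.7 mm and 7.16 degrees, less where a joint would pass 70% of its speed; a pose out of reach is approached as far as the arm can. A call with a number of a shift or a turn outside -1 to 1 is refused whole. A call with a gripper value outside its range is refused whole. "claw" is the gripper's target within -1 to 1 (shut at 1, half-way at 0, fully open at -1), set as the call begins (left out, the last holds). The fingers move at their own pace and stop on an object; the grip force is fixed at half the most. Time passes only in rows, so rows that do not move let the fingers close, or fill a call up. It gives the time, the measured TCP pose, the force, the opening and the grip force at its end, in the units of the state.
- ctrl.get_obs(): the state, without advancing time (a new reading comes with each control period).
- ctrl.camera(name): name is "scene" or "top"; returns a dict with "pixels" (480x640x3 uint8, red, green, blue), "mtx" (3x3 intrinsics, pixels), "k1" (the pictures are not rectified: a ray, as slopes to the right and down, at radius r is drawn at 1 + k1 r^2 times it, then the intrinsics apply), "R" (3x3) and "t" (3): a world point X has camera coordinates R X + t. Camera axes: x right, y down, z forward; pixel columns grow to the right and rows downward; lengths in m; the calibration is good to about 2 mm. A picture is of the moment at which its call begins. There is no depth.
- ctrl.hand_in(): hands the job in; it is judged then, once.
The state is a dict: "time_s": time; "q": joint angles; "dq": joint speeds; "joint_efforts": joint torques, N m; "eef_pos": TCP position; "eef_rot": TCP orientation; "wrist_force": force on the tool from outside, world axes, zero at the start; "torque": the same for the moment, N m; "opening": opening from 0.0 (shut) to 1.0 (fully open); "grasp_force": force on a finger pad.
Only numpy, scipy, OpenCV 4.12 (cv2) and the standard library are available. Lean on these libraries where they do the work, as an engineer would, in place of code of your own. Each camera call takes 0.05 s, during which the arm holds its last target. There are 200 camera calls.

## Working session

There is one attempt and no reset: what is moved stays moved. The work goes in short steps, Python scripts to look and compute and a tool call to move; the robot and the scene stay as the last step left them, time stands still between calls to the robot, and variables do not carry over. Pictures are saved under pics/ and viewed, at most 10 in all, crops included, and the job is handed in when it is done.

Besides the shell and the picture viewer there is one more tool, called after ">>>" as name(argument=value, ...), one argument or row to a line, values as JSON. carry_out: Moves the arm, as the interface text tells. Shift numbers are shares of 40 mm and turn numbers shares of 0.1 rad, none past 1 either way. Its arguments: {"type":"object","properties":{"plan":{"type":"string"},"claw":{"type":"number"}},"required":["plan"]}

```bash
mkdir -p pics; ls; cat > h.py <<'E'
import numpy as np, cv2
from scipy.spatial.transform import Rotation as R
from bench import ctrl
def shot(n,f=None):
    c=ctrl.camera(n)
    if f: cv2.imwrite('pics/'+f,c['pixels'][:,:,::-1]); np.savez('pics/'+n+'.npz',**c)
    return c
def load(n): return dict(np.load('pics/'+n+'.npz'))
def ray(c,uv):
    s=cv2.undistortPoints(np.array([[uv]],float),c['mtx'],np.array([float(c['k1']),0,0,0]))[0,0]
    d=c['R'].T@np.array([s[0],s[1],1.]); return -c['R'].T@c['t'], d/np.linalg.norm(d)
def onz(c,uv,z):
    o,d=ray(c,uv); return o+d*(z-o[2])/d[2]
def tri(c1,a,c2,b):
    o1,d1=ray(c1,a);o2,d2=ray(c2,b)
    s=np.linalg.lstsq(np.c_[d1,-d2],o2-o1,rcond=None)[0]
    p,q=o1+d1*s[0],o2+d2*s[1]; return (p+q)/2,np.linalg.norm(p-q)
def proj(c,X):
    rv=cv2.Rodrigues(c['R'])[0]
    return cv2.projectPoints(np.atleast_2d(X).astype(float),rv,c['t'],c['mtx'],np.array([float(c['k1']),0,0,0,]))[0][:,0]
def st():
    o=ctrl.get_obs(); return o
E
python3 - <<'E'
from h import *
for n in('scene','top'):
    c=shot(n,n+'0.png'); print(n,-c['R'].T@c['t'],c['R'][2],c['k1'],c['mtx'][0,0])
o=st();print(o['eef_pos'],o['eef_rot'],o['opening'],o['time_s'],ctrl.hold_point_z)
E
```

```text
pics
scene [ 1.49116721 -0.0183252   0.99599714] [-0.7643861 -0.0416413 -0.6434127] -0.12338380391002873 508.9567143557549
top [ 0.38585024 -0.08885074  2.03252989] [ 0.06129758  0.01402607 -0.99802098] -0.13635460069470162 615.5634238354496
[ 0.24107912 -0.52147571  0.23049167] [-7.89342286e-04  9.76670169e-01  2.14743468e-01 -1.96969652e-05] 0.9995125153491387 0.1 0.0187
```

View pics/scene0.png

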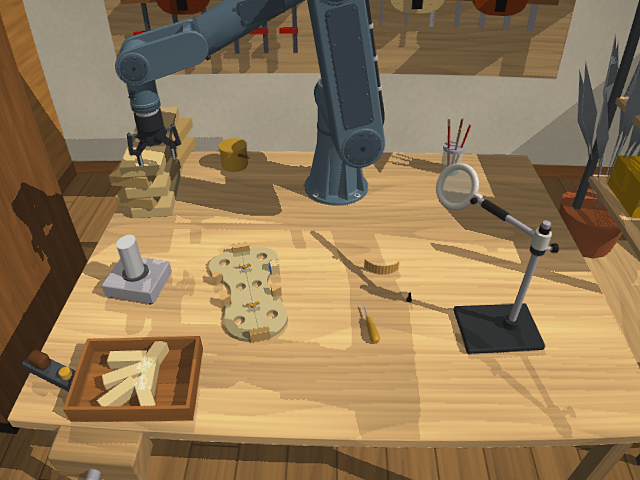

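View pics/top0.png

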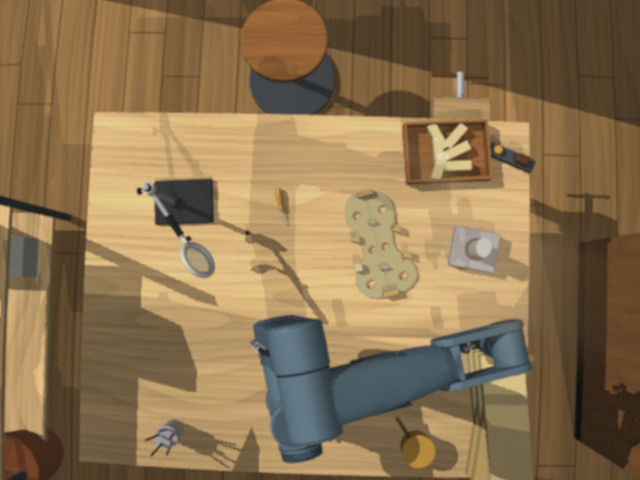

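The scene view shows the magnifier at about (500,240), with its post top at (545,228) and grip at (495,208). The mould is at (248,290), with the blue chalk near (272,268). The awl is at (370,325), the button at (408,297), the rib at (381,266) and the iron at (130,260). The top view agrees: magnifier (180,220), mould (380,245). Next I'll enlarge the magnifier and the mould.

```bash
python3 - <<'E'
from h import *
s=load('scene')['pixels'][:,:,::-1];t=load('top')['pixels'][:,:,::-1]
def cr(i,x,y,w,h): return cv2.resize(i[y:y+h,x:x+w],(400,300),interpolation=cv2.INTER_CUBIC)
a=np.vstack([np.hstack([cr(s,430,150,133,100),cr(s,445,260,107,80)]),np.hstack([cr(s,198,235,107,80),cr(t,335,185,93,70)])])
a[:]=a
cv2.imwrite('pics/crops.png',a)
b=np.hstack([cr(t,130,170,120,90),cr(s,440,285,120,90)])
cv2.imwrite('pics/crops2.png',b)
E
```

```text
(no output)
```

View pics/crops.png

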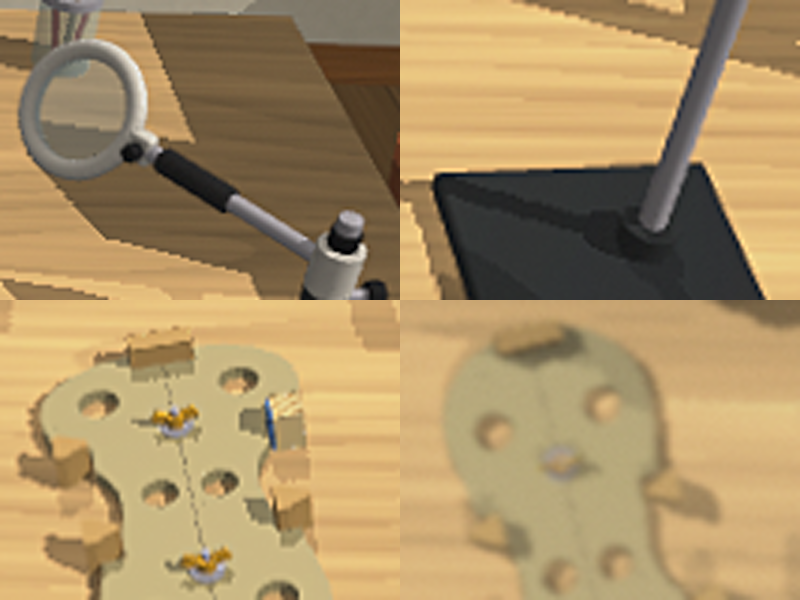

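View pics/crops2.png

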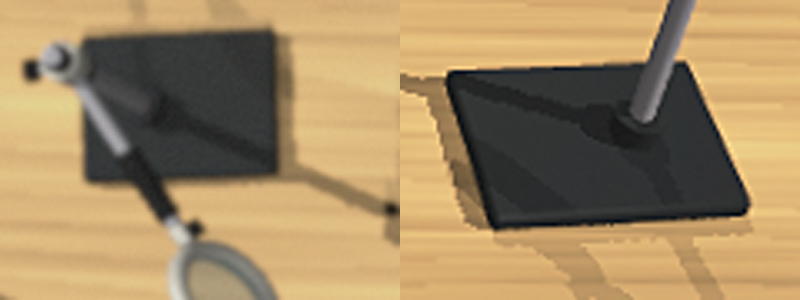

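```bash
python3 - <<'E'
from h import *
s=load('scene');t=load('top'); np.set_printoptions(precision=4,suppress=True)
k=.3325
S=lambda x,y:(430+x*k-.33,150+y*k-.33); T=lambda x,y:(130+x*.3-.35,170+y*.3-.35)
for n,a,b in(('posttop',S(349,222),T(55,57)),('gripin',S(232,202),T(128,153)),('gripout',S(162,163),T(170,218)),('lens',S(84,108),(197,260)),('button',(408.5,297),(247.5,232))): print(n,*tri(s,a,t,b))
print('base', [onz(t,T(*p),.018)[:2] for p in((84,38),(273,31),(275,172),(86,182))])
Q=lambda x,y:(440+x*.3-.35-120,285+y*.3-.35)
print('base scene',[onz(s,Q(*p),.018)[:2] for p in((849,70),(1085,62),(1148,208),(893,226))])
h=cv2.cvtColor(s['pixels'],cv2.COLOR_RGB2HSV)
m=cv2.inRange(h,(100,90,40),(130,255,255));m[:,:255]=0;m[:,290:]=0;m[:250]=0;m[285:]=0
v=np.argwhere(m)[:,::-1];print('blue',v.min(0),v.max(0),v.mean(0),len(v)); print(v[:,:].tolist())
c=lambda i,x,y,w,hh: cv2.resize(i['pixels'][y:y+hh,x:x+w,::-1],(400,400),interpolation=cv2.INTER_CUBIC)
cv2.imwrite('pics/blk.png',np.hstack([c(s,255,250,40,40),c(t,340,245,50,50)]))
E
```

```text
posttop [0.6367 0.4391 0.3408] 0.007710244343675065
gripin [0.5607 0.3831 0.2998] 0.0077090846831940904
gripout [0.5056 0.3435 0.296 ] 0.005064072843377471
lens [0.4356 0.2929 0.3002] 0.006464017608303956
button [0.5411 0.1909 0.0137] 0.006873086392869085
base [array([0.7031, 0.5064]), array([0.7141, 0.3141]), array([0.5729, 0.3059]), array([0.5579, 0.4969])]
base scene [array([0.572, 0.638]), array([0.5636, 0.8489]), array([0.7164, 0.8328]), array([0.7288, 0.6178])]
blue [269 262] [271 273] [269.75   266.9167] 12
[[269, 262], [269, 263], [269, 264], [269, 265], [270, 265], [270, 266], [270, 267], [270, 268], [270, 269], [270, 270], [270, 271], [271, 273]]
```

View pics/blk.png

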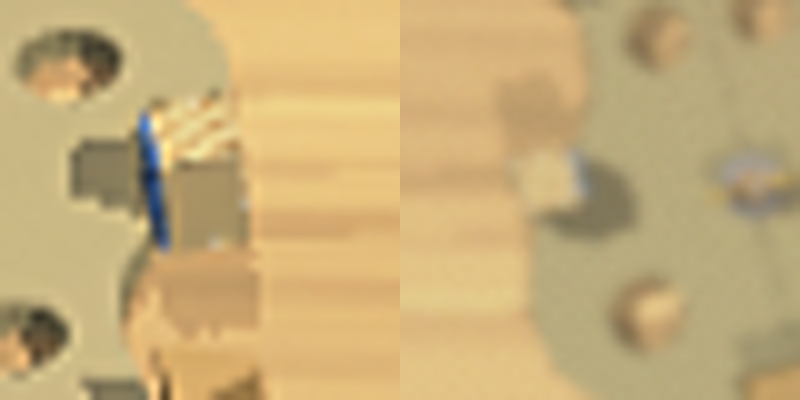

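```bash
python3 - <<'E'
from h import *
s=load('scene');t=load('top'); np.set_printoptions(precision=4,suppress=True)
S=[(255+x*.1-.45,250+y*.1-.45) for x,y in((145,112),(215,95),(240,155),(165,163))]
T=[(340+x*.125-.44,245+y*.125-.44) for x,y in((180,205),(130,210),(115,150),(175,148))]
for a,b in zip(S,T): print('tri',*tri(s,a,t,b),'s@36',onz(s,a,.036)[:2],'t@36',onz(t,b,.036)[:2])
print('bench edge far',onz(t,(95,112.5),0),onz(t,(528,123),0), 'scene', onz(s,(100,428),0),onz(s,(590,444),0))
# mould centre-line: wing nuts z~.03 scene & top
W=[(198+x*.2675-.37,235+(y-300)*.2675-.37) for x,y in((175,415),(205,562))]
print('nuts s',[onz(s,w,.025)[:2] for w in W],'t',[onz(t,w,.025)[:2] for w in((340+352*.125-.44,245+182*.125-.44),(335+560*.2325-93-.4,185+(460-300)*.2325-.4))])
# iron, button, awl,rib (z=0)
for n,p in(('iron',(137,280)),('rib',(381,271)),('button',(408,301)),('awl',(370,330))): print(n,onz(s,p,0)[:2])
E
```

```text
tri [ 0.4253 -0.1908  0.032 ] 0.0033410185652969276 s@36 [ 0.4296 -0.1884] t@36 [ 0.4254 -0.1922]
tri [ 0.4227 -0.1706  0.0365] 0.002881281276640414 s@36 [ 0.422  -0.1692] t@36 [ 0.4228 -0.172 ]
tri [ 0.4467 -0.1627  0.0357] 0.005316339780209759 s@36 [ 0.4469 -0.16  ] t@36 [ 0.4469 -0.1653]
tri [ 0.4481 -0.1855  0.0333] 0.008632413618195995 s@36 [ 0.4507 -0.1807] t@36 [ 0.4484 -0.1896]
bench edge far [0.9422 0.739  0.    ] [ 0.9418 -0.7493  0.    ] scene [ 0.9494 -0.5158  0.    ] [0.9633 0.5488 0.    ]
nuts s [array([ 0.4388, -0.2584]), array([ 0.5894, -0.2168])] t [array([ 0.437 , -0.2627]), array([ 0.5848, -0.2207])]
iron [ 0.4818 -0.5668]
rib [0.4262 0.1296]
button [0.5426 0.1944]
awl [0.6457 0.0873]
```

```bash
cat >> h.py <<'E'
def pose():
    o=st(); q=o['eef_rot']; return np.array(o['eef_pos']),R.from_quat([q[1],q[2],q[3],q[0]]),o
def go(p,Rt=None):
    """units needed: shift in current tool axes (of 40mm) and turn (of .1 rad)"""
    np.set_printoptions(precision=3,suppress=True)
    c,r,o=pose()
    if Rt is None: Rt=r
    print('shift now-axes',r.inv().apply(np.array(p)-c)/.04,'turn',(r.inv()*Rt).as_rotvec()/.1,'shift target-axes',Rt.inv().apply(np.array(p)-c)/.04)
def down(yaw): # tool x at yaw, z down
    return R.from_matrix(np.array([[np.cos(yaw),np.sin(yaw),0],[np.sin(yaw),-np.cos(yaw),0],[0,0,-1]]).T)
E
python3 - <<'E'
from h import *
go([.532,.363,.40],down(np.radians(36)))
E
```

```text
shift now-axes [ 15.879 -17.028  -4.207] turn [-0.015 -0.005 -1.955] shift target-axes [ 18.881 -13.614  -4.238]
```

>>> carry_out(
  plan="0 0 -0.85 0 0 -0.39;0 0 -0.85 0 0 -0.39;0 0 -0.85 0 0 -0.39;0 0 -0.85 0 0 -0.39;0 0 -0.85 0 0 -0.39;0.79 -0.57 0 0 0 0;0.79 -0.57 0 0 0 0;0.79 -0.57 0 0 0 0",
  claw=-1,
)

```text
time_s: 0.77
eef_pos: [0.2777, -0.41, 0.4012]
eef_rot: [-0.0, 0.951, 0.308, 0.0]
wrist_force: [0.8, 0.1, 0.1]
opening: 1.0
grasp_force: 0.0
```

>>> carry_out(
  plan="0.79 -0.57 0 0 0 0;0.79 -0.57 0 0 0 0;0.79 -0.57 0 0 0 0;0.79 -0.57 0 0 0 0;0.79 -0.57 0 0 0 0;0.79 -0.57 0 0 0 0;0.79 -0.57 0 0 0 0;0.79 -0.57 0 0 0 0",
)

```text
time_s: 1.43
eef_pos: [0.3751, -0.1129, 0.4011]
eef_rot: [0.0, 0.951, 0.308, 0.0]
wrist_force: [1.5, -0.9, 0.6]
opening: 1.002
grasp_force: 0.0
```

>>> carry_out(
  plan="0.79 -0.57 0 0 0 0;0.79 -0.57 0 0 0 0;0.79 -0.57 0 0 0 0;0.79 -0.57 0 0 0 0;0.79 -0.57 0 0 0 0;0.79 -0.57 0 0 0 0;0.79 -0.57 0 0 0 0;0.79 -0.57 0 0 0 0",
)

```text
time_s: 2.1
eef_pos: [0.4726, 0.1835, 0.4009]
eef_rot: [0.0, 0.951, 0.309, -0.0]
wrist_force: [0.2, -1.4, 0.4]
opening: 1.0
grasp_force: 0.0
```

```bash
python3 - <<'E'
from h import *
p,r,o=pose();print(p,r.as_matrix(),o['time_s'],o['q'])
go([.532,.363,.40],down(np.radians(36)))
E
```

```text
[0.47257471 0.1834602  0.40093219] [[ 8.09057740e-01  5.87729059e-01 -3.54612965e-04]
 [ 5.87729036e-01 -8.09057815e-01 -1.76692633e-04]
 [-3.90749786e-04 -6.54617939e-05 -9.99999922e-01]] 2.1 [ 1.35867090e-01 -6.26846343e-02  1.52809943e+00 -1.27745866e-04
  1.67655313e+00  1.07840087e+00]
shift now-axes [ 3.84  -2.758  0.022] turn [-0.001  0.004 -0.001] shift target-axes [ 3.84  -2.758  0.023]
```

>>> carry_out(
  plan="0.77 -0.55 0 0 0 0;0.77 -0.55 0 0 0 0;0.77 -0.55 0 0 0 0;0.77 -0.55 0 0 0 0;0.76 -0.55 0 0 0 0;0 0 0 0 0 0;0 0 0 0 0 0;0 0 0 0 0 0",
)

```text
time_s: 2.77
eef_pos: [0.5321, 0.3603, 0.4005]
eef_rot: [0.0, 0.951, 0.309, -0.001]
wrist_force: [0.2, 0.7, -0.5]
opening: 0.996
grasp_force: 0.0
```

```bash
python3 - <<'E'
from h import *
p,r,o=pose();print(p,o['time_s'])
s=shot('scene','scene1.png');t=shot('top','top1.png')
c=lambda i,x,y,w,hh: cv2.resize(i['pixels'][y:y+hh,x:x+w,::-1],(400,400),interpolation=cv2.INTER_CUBIC)
print(proj(s,p),proj(t,p))
cv2.imwrite('pics/grip1.png',np.hstack([c(s,430,120,130,130),c(t,130,170,110,110)]))
E
```

```text
[0.53209622 0.36032574 0.40045299] 2.7667
[[501.72685528 172.65265808]] [[164.74084567 221.96139382]]
```

View pics/grip1.png

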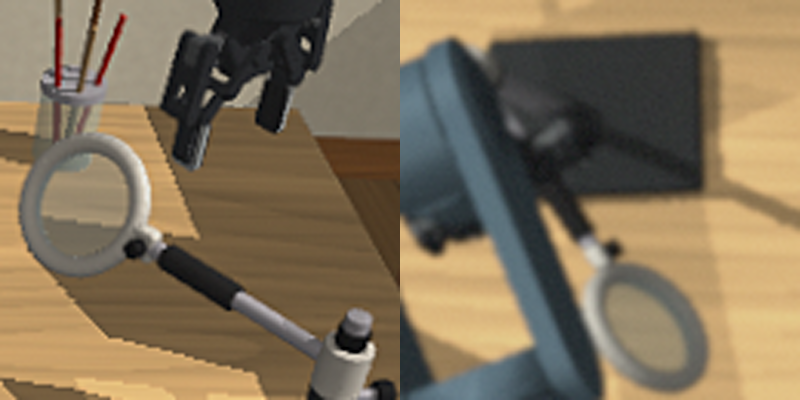

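>>> carry_out(
  plan="0 0 0.6 0 0 0;0 0 0.6 0 0 0;0 0 0.6 0 0 0;0 0 0.6 0 0 0;0 0 0.6 0 0 0;0 0 0 0 0 0;0 0 0 0 0 0;0 0 0 0 0 0",
)

```text
time_s: 3.53
eef_pos: [0.5332, 0.3601, 0.2837]
eef_rot: [-0.0, 0.951, 0.308, 0.001]
wrist_force: [-0.3, -0.1, -0.4]
opening: 1.002
grasp_force: 0.0
```

>>> carry_out(
  plan="0 0 0 0 0 0;0 0 0 0 0 0;0 0 0 0 0 0;0 0 0 0 0 0;0 0 0 0 0 0;0 0 0 0 0 0;0 0 0 0 0 0;0 0 0 0 0 0",
  claw=1,
)

```text
time_s: 4.2
eef_pos: [0.5323, 0.3608, 0.2819]
eef_rot: [-0.0, 0.951, 0.309, 0.0]
wrist_force: [-2.3, 0.8, 3.9]
opening: 0.238
grasp_force: 58.6
```

>>> carry_out(
  plan="0.0055 0.189 0 0 0 -0.58;0.0055 0.189 0 0 0 -0.58;0.0055 0.189 0 0 0 -0.58;0.0055 0.189 0 0 0 -0.58;0.0055 0.189 0 0 0 -0.58;0.0055 0.189 0 0 0 -0.58;0.0055 0.189 0 0 0 -0.58;0.0055 0.189 0 0 0 -0.58",
)

```text
time_s: 4.87
eef_pos: [0.5783, 0.3225, 0.2819]
eef_rot: [-0.001, 0.854, 0.52, 0.001]
wrist_force: [-0.4, 5.4, 2.3]
opening: 0.24
grasp_force: 58.4
```

>>> carry_out(
  plan="0.0055 0.189 0 0 0 -0.58;0.0055 0.189 0 0 0 -0.58;0.0055 0.189 0 0 0 -0.58;0.0055 0.189 0 0 0 -0.58;0.0055 0.189 0 0 0 -0.58;0.0055 0.189 0 0 0 -0.58;0.0055 0.189 0 0 0 -0.58;0.0055 0.189 0 0 0 -0.58",
)

```text
time_s: 5.53
eef_pos: [0.6367, 0.3078, 0.282]
eef_rot: [-0.0, 0.712, 0.702, 0.001]
wrist_force: [1.1, 5.5, 3.2]
opening: 0.234
grasp_force: 58.7
```

>>> carry_out(
  plan="0 0 0 0 0 0;0 0 0 0 0 0;0 0 0 0 0 0;0 0 0 0 0 0;0 0 0 0 0 0;0 0 0 0 0 0;0 0 0 0 0 0;0 0 0 0 0 0",
)

```text
time_s: 6.2
eef_pos: [0.6377, 0.3079, 0.282]
eef_rot: [0.001, 0.713, 0.702, 0.003]
wrist_force: [6.1, 5.5, 0.6]
opening: 0.239
grasp_force: 58.9
```

```bash
python3 - <<'E'
from h import *
p,r,o=pose();print(p,r.as_matrix()[:,0],o['time_s'],o['wrist_force'],o['torque'])
s=shot('scene','scene2.png');t=shot('top','top2.png')
c=lambda i,x,y,w,hh: cv2.resize(i['pixels'][y:y+hh,x:x+w,::-1],(400,400),interpolation=cv2.INTER_CUBIC)
cv2.imwrite('pics/arm2.png',np.hstack([c(s,400,150,160,160),c(t,130,150,120,120)]))
E
```

```text
[0.6376783  0.30785859 0.28195954] [0.01566032 0.99987337 0.00282814] 6.2 [6.08073598 5.45109974 0.61758972] [ 0.7796707  -0.82032732 -0.36062609]
```

View pics/arm2.png

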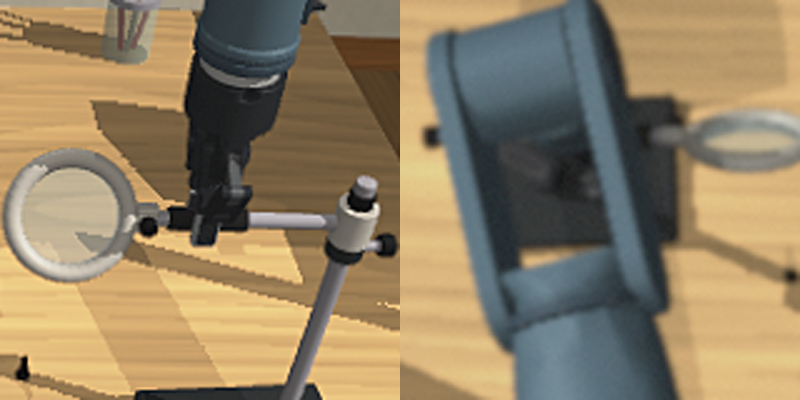

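The arm now runs along the bench's long edge, with the lens at scene (428,236) and top (233,192). Next I release and rise.

>>> carry_out(
  plan="0 0 0 0 0 0;0 0 0 0 0 0;0 0 0 0 0 0;0 0 0 0 0 0;0 0 0 0 0 0;0 0 0 0 0 0;0 0 0 0 0 0;0 0 0 0 0 0",
  claw=-1,
)

```text
time_s: 6.97
eef_pos: [0.6359, 0.3067, 0.2813]
eef_rot: [0.0, 0.712, 0.702, 0.0]
wrist_force: [-0.0, -0.1, 0.0]
opening: 1.002
grasp_force: 0.0
```

>>> carry_out(
  plan="0 0 -0.6 0 0 0;0 0 -0.6 0 0 0;0 0 -0.6 0 0 0;0 0 -0.6 0 0 0;0 0 -0.6 0 0 0;0 0 -0.6 0 0 0;0 0 0 0 0 0;0 0 0 0 0 0",
)

```text
time_s: 7.63
eef_pos: [0.6365, 0.3069, 0.4275]
eef_rot: [0.001, 0.712, 0.702, 0.002]
wrist_force: [-0.9, 0.3, -0.3]
opening: 1.001
grasp_force: 0.0
```

```bash
python3 - <<'E'
from h import *
s=shot('scene','scene3.png');t=load('top');np.set_printoptions(precision=4,suppress=True)
S=lambda x,y:(400+x*.4-.3,150+y*.4-.3);T=lambda x,y:(130+x*.3-.35,150+y*.3-.35)
print('lens',*tri(s,S(70,215),t,T(345,140)), 's@.3',onz(s,S(70,215),.3),'t@.3',onz(t,T(345,140),.3))
print('armroot scene',onz(s,S(325,222),.3),onz(s,S(150,218),.3))
p,r,o=pose()
psi=.27; yaw=np.pi/2+psi
b=np.array([.4366,-.177]); g=b+.003*np.array([-np.sin(psi),np.cos(psi)])
go([*g,.20],down(yaw)); print(g)
# post/arm axis after release: white-grey round head by mask
h=cv2.cvtColor(s['pixels'],cv2.COLOR_RGB2HSV);c=cv2.resize(s['pixels'][150:310,400:560,::-1],(600,600),interpolation=cv2.INTER_CUBIC);cv2.imwrite('pics/arm3.png',c)
E
```

```text
lens [0.633  0.194  0.2999] 0.00026091435968613835 s@.3 [0.6332 0.1941 0.3   ] t@.3 [0.633  0.1938 0.3   ]
armroot scene [0.6376 0.4184 0.3   ] [0.6357 0.2635 0.3   ]
shift now-axes [-12.096  -4.828   5.627] turn [ 0.006 -0.001 -2.85 ] shift target-axes [-10.251  -8.03    5.632]
[ 0.436 -0.174]
```

View pics/arm3.png

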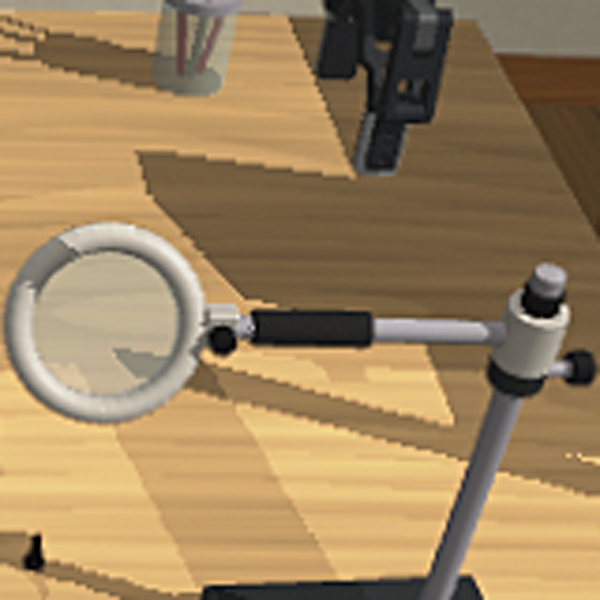

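The magnifier stands square by itself with the gripper off it (arm row ≈328/600, lens circle centred at (105,322)). On to the block.

>>> carry_out(
  plan="0 0 0 0 0 -0.95;0 0 0 0 0 -0.95;0 0 0 0 0 -0.95;-0.73 -0.57 0 0 0 0;-0.73 -0.57 0 0 0 0;-0.73 -0.57 0 0 0 0;-0.73 -0.57 0 0 0 0;-0.73 -0.57 0 0 0 0",
)

```text
time_s: 8.35
eef_pos: [0.5634, 0.1343, 0.4228]
eef_rot: [-0.001, 0.605, 0.796, -0.001]
wrist_force: [0.5, -0.3, 0.5]
opening: 1.001
grasp_force: 0.0
```

>>> carry_out(
  plan="-0.73 -0.57 0 0 0 0;-0.73 -0.57 0 0 0 0;-0.73 -0.57 0 0 0 0;-0.73 -0.57 0 0 0 0;-0.73 -0.57 0 0 0 0;-0.73 -0.57 0 0 0 0;-0.73 -0.57 0 0 0 0;-0.73 -0.57 0 0 0 0",
)

```text
time_s: 9.02
eef_pos: [0.45, -0.1392, 0.4234]
eef_rot: [-0.001, 0.605, 0.796, -0.0]
wrist_force: [0.2, -0.4, 0.3]
opening: 0.999
grasp_force: 0.0
```

>>> carry_out(
  plan="0 0 0.8 0 0 0;0 0 0.8 0 0 0;0 0 0.8 0 0 0;0 0 0.8 0 0 0;0 0 0.8 0 0 0;0 0 0.8 0 0 0;0 0 0.8 0 0 0;0 0 0 0 0 0",
)

```text
time_s: 9.68
eef_pos: [0.4465, -0.1352, 0.1933]
eef_rot: [-0.007, 0.606, 0.796, -0.001]
wrist_force: [-0.7, 1.4, -1.4]
opening: 1.003
grasp_force: 0.0
```

```bash
python3 - <<'E'
from h import *
p,r,o=pose();print(p,r.as_matrix()[:,0],o['time_s'])
go([.436,-.174,.10],down(np.pi/2+.27))
E
```

```text
[ 0.44648415 -0.13523428  0.19334533] [-0.26645285  0.96379035  0.01053734] 9.6833
shift now-axes [-0.889 -0.488  2.329] turn [-0.099 -0.105 -0.002] shift target-axes [-0.864 -0.511  2.334]
```

>>> carry_out(
  plan="-0.44 -0.26 0 0 0 0;-0.43 -0.25 0 0 0 0;0 0 0.8 0 0 0;0 0 0.8 0 0 0;0 0 0.6 0 0 0;0 0 0 0 0 0;0 0 0 0 0 0;0 0 0 0 0 0",
)

```text
time_s: 10.35
eef_pos: [0.4421, -0.1778, 0.1151]
eef_rot: [0.001, 0.605, 0.796, 0.0]
wrist_force: [-0.1, -0.2, 0.1]
opening: 0.998
grasp_force: 0.0
```

```bash
python3 - <<'E'
from h import *
p,r,o=pose();print(p,r.as_matrix()[:,0],o['time_s'])
go([.436,-.174,.06],down(np.pi/2+.27))
s=shot('scene','scene4.png');t=shot('top','top4.png')
c=lambda i,x,y,w,hh: cv2.resize(i['pixels'][y:y+hh,x:x+w,::-1],(400,400),interpolation=cv2.INTER_CUBIC)
cv2.imwrite('pics/blk4.png',np.hstack([c(s,230,215,80,80),c(t,335,235,60,60)]))
psi=.27;ex=np.array([np.cos(psi),np.sin(psi),0])
for z in(.036,): print(proj(s,[[.4366,-.177,z]]),proj(t,[[.4366,-.177,z]]))
print('tips', proj(s,[p+.042*ex+[0,0,.013],p-.042*ex+[0,0,.013]]))
E
```

```text
[ 0.44213713 -0.1777689   0.11510315] [-0.26689933  0.96372314 -0.00156762] 10.35
shift now-axes [ 0.134 -0.124  1.377] turn [0.013 0.016 0.002] shift target-axes [ 0.132 -0.123  1.378]
[[272.836 262.47 ]] [[357.451 266.601]]
tips [[272.994 248.321]
 [267.656 229.036]]
```

View pics/blk4.png

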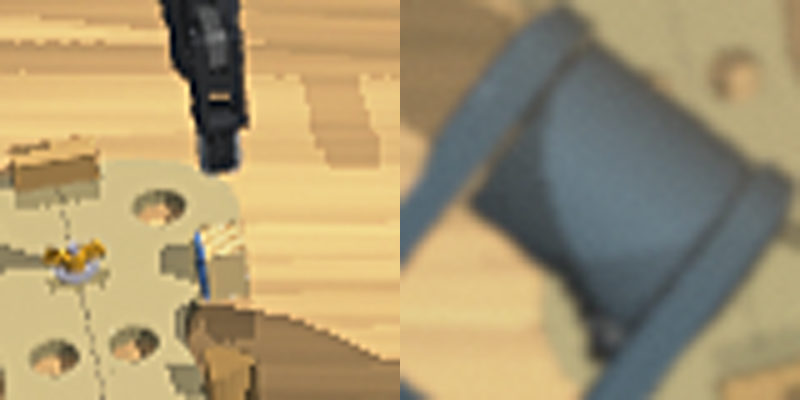

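Scene: near fingertip at (274,249), block top centre at (273.4,262.6), blue face at (270,267). All match the predictions, so I descend.

>>> carry_out(
  plan="0.13 -0.12 0.4 0 0 0;0 0 0.4 0 0 0;0 0 0.4 0 0 0;0 0 0.4 0 0 0;0 0 0.3 0 0 0;0 0 0.2 0 0 0;0 0 0 0 0 0;0 0 0 0 0 0",
)

```text
time_s: 11.12
eef_pos: [0.4357, -0.1738, 0.0301]
eef_rot: [0.0, 0.605, 0.796, 0.0]
wrist_force: [0.6, 0.6, 0.1]
opening: 1.0
grasp_force: 0.0
```

```bash
python3 - <<'E'
from h import *
p,r,o=pose();print(p,r.as_matrix()[:,0],o['time_s'],o['wrist_force'])
go([.436,-.174,.0155],down(np.pi/2+.27))
E
```

```text
[ 0.43571219 -0.17375405  0.0300607 ] [-2.66890077e-01  9.63726720e-01 -7.04783744e-04] 11.1167 [0.62868079 0.61913118 0.05470576]
shift now-axes [-0.008  0.005  0.364] turn [0.006 0.007 0.002] shift target-axes [-0.008  0.005  0.364]
```

>>> carry_out(
  plan="0 0 0.12 0 0 0;0 0 0.12 0 0 0;0 0 0.12 0 0 0;0 0 0 0 0 0;0 0 0 0 0 0;0 0 0 0 0 0;0 0 0 0 0 0;0 0 0 0 0 0",
)

```text
time_s: 11.78
eef_pos: [0.4353, -0.1735, 0.0151]
eef_rot: [0.0, 0.605, 0.796, 0.0]
wrist_force: [-0.4, 0.3, -0.6]
opening: 0.997
grasp_force: 0.0
```

>>> carry_out(
  plan="0 0 0 0 0 0;0 0 0 0 0 0;0 0 0 0 0 0;0 0 0 0 0 0;0 0 0 0 0 0;0 0 0 0 0 0;0 0 0 0 0 0;0 0 0 0 0 0",
  claw=1,
)

```text
time_s: 12.45
eef_pos: [0.436, -0.1737, 0.0153]
eef_rot: [0.001, 0.606, 0.796, 0.0]
wrist_force: [2.5, 0.2, 1.6]
opening: 0.265
grasp_force: 63.2
```

>>> carry_out(
  plan="0 0 -0.2 0 0 0;0 0 -0.3 0 0 0;0 0 -0.5 0 0 0;0 0 -0.7 0 0 0;0 0 -0.8 0 0 0;0 0 -0.8 0 0 0;0 0 -0.8 0 0 0;0 0 -0.8 0 0 0",
)

```text
time_s: 13.12
eef_pos: [0.4341, -0.173, 0.212]
eef_rot: [-0.001, 0.606, 0.796, -0.0]
wrist_force: [1.7, -1.0, -0.5]
opening: 0.268
grasp_force: 63.1
```

>>> carry_out(
  plan="0 0 -0.5 0 0 0;0 0 -0.3 0 0 0;0 0 0 0 0 -0.6;0 0 0 0 0 -0.6;0 0 0 0 0 -0.6;0 0 0 0 0 -0.6;0 0 0 0 0 -0.6;0 0 0 0 0 -0.6",
)

```text
time_s: 13.78
eef_pos: [0.4343, -0.1732, 0.2424]
eef_rot: [-0.001, 0.452, 0.892, -0.0]
wrist_force: [-0.3, 0.7, -0.0]
opening: 0.267
grasp_force: 63.1
```

>>> carry_out(
  plan="0 0 0 0 0 -0.9;0 0 0 0 0 -0.9;0 0 0 0 0 -0.9;0 0 0 0 0 -0.9;0 0 0 0 0 -0.9;0 0 0 0 0 -0.9;0 0 0 0 0 -0.9;0 0 0 0 0 -0.9",
)

```text
time_s: 14.45
eef_pos: [0.4343, -0.1732, 0.2423]
eef_rot: [-0.001, 0.108, 0.994, 0.0]
wrist_force: [-0.0, 0.6, -0.7]
opening: 0.263
grasp_force: 63.1
```

```bash
cat >> h.py <<'E'
c30,s30=np.cos(np.pi/6),.5
RT=R.from_matrix(np.array([[-c30,0,-s30],[0,1,0],[s30,0,-c30]]).T)
E
python3 - <<'E'
from h import *
p,r,o=pose();print(p,r.as_matrix()[:,0],o['time_s'],o['opening'],o['grasp_force'],o['q'])
go([.46,.193,.229],down(np.pi));go([.517,.193,.229],RT)
E
```

```text
[ 0.4343259  -0.17321695  0.2423313 ] [-0.97666201  0.2147719   0.00208327] 14.45 0.2629840686432379 63.0640983581543 [-6.33692779e-01 -7.50464500e-02  1.85226403e+00 -6.76383958e-04
  1.36636031e+00 -1.98789218e+00]
shift now-axes [1.339 9.08  0.338] turn [ 0.004 -0.021 -2.165] shift target-axes [-0.642  9.155  0.333]
shift now-axes [-0.053  9.386  0.335] turn [-0.563 -5.236 -2.116] shift target-axes [-1.623  9.155  1.322]
```

>>> carry_out(
  plan="0 0 0 0 0 -0.72;0 0 0 0 0 -0.72;0 0 0 0 0 -0.72;0 0.7 0 0 0 0;0 0.85 0 0 0 0;0 0.85 0 0 0 0;0 0.85 0 0 0 0;0 0.85 0 0 0 0",
)

```text
time_s: 15.12
eef_pos: [0.4349, -0.0082, 0.2425]
eef_rot: [-0.001, 0.003, 1.0, -0.0]
wrist_force: [0.4, -0.6, 0.3]
opening: 0.266
grasp_force: 63.1
```

>>> carry_out(
  plan="0 0.85 0 0 0 0;0 0.85 0 0 0 0;0 0.85 0 0 0 0;0 0.85 0 0 0 0;0 0.85 0 0 0 0;0 0.6 0 0 0 0;0 0 0 0 0 0;0 0 0 0 0 0",
)

```text
time_s: 15.78
eef_pos: [0.4359, 0.1853, 0.2423]
eef_rot: [-0.001, 0.001, 1.0, -0.0]
wrist_force: [0.5, -0.3, -0.9]
opening: 0.263
grasp_force: 63.1
```

>>> carry_out(
  plan="0 0 0 0 -0.66 0;0 0 0 0 -0.66 0;0 0 0 0 -0.66 0;0 0 0 0 -0.66 0;0 0 0 0 -0.66 0;0 0 0 0 -0.66 0;0 0 0 0 -0.66 0;0 0 0 0 -0.6 0",
)

```text
time_s: 16.45
eef_pos: [0.4366, 0.183, 0.2426]
eef_rot: [0.259, 0.003, 0.966, -0.001]
wrist_force: [0.3, -0.4, -0.0]
opening: 0.267
grasp_force: 63.1
```

>>> carry_out(
  plan="0 0 0 0 0 0;0 0 0 0 0 0;0 0 0 0 0 0;0 0 0 0 0 0;0 0 0 0 0 0;0 0 0 0 0 0;0 0 0 0 0 0;0 0 0 0 0 0",
)

```text
time_s: 17.12
eef_pos: [0.437, 0.1845, 0.2428]
eef_rot: [0.258, 0.002, 0.966, -0.001]
wrist_force: [-0.1, -0.2, -0.1]
opening: 0.266
grasp_force: 63.1
```

```bash
python3 - <<'E'
from h import *
p,r,o=pose();print(p,r.as_matrix(),o['time_s'],o['opening'],o['grasp_force'],o['q'])
go([.517,.193,.229],RT)
E
```

```text
[0.43698689 0.1845159  0.24282767] [[-8.67035469e-01  4.88177831e-03  4.98222504e-01]
 [ 4.17064822e-03  9.99988076e-01 -2.54027098e-03]
 [-4.98228964e-01 -1.24594243e-04 -8.67045491e-01]] 17.1167 0.265625384382269 63.07689070701599 [ 0.22758474 -0.39775966  2.19340802 -0.154613    0.84207439 -1.26498065]
shift now-axes [-1.561  0.222  1.296] turn [-0.025 -0.02  -0.042] shift target-axes [-1.559  0.212  1.3  ]
```

>>> carry_out(
  plan="-0.26 0.04 0.22 0 0 0;-0.26 0.04 0.22 0 0 0;-0.26 0.04 0.22 0 0 0;-0.26 0.03 0.22 0 0 0;-0.26 0.03 0.21 0 0 0;-0.26 0.03 0.21 0 0 0;0 0 0 0 0 0;0 0 0 0 0 0",
)

```text
time_s: 17.78
eef_pos: [0.5168, 0.1924, 0.2284]
eef_rot: [0.257, 0.002, 0.966, -0.001]
wrist_force: [-0.4, 0.6, -1.5]
opening: 0.268
grasp_force: 63.1
```

>>> carry_out(
  plan="0 0 0 0 0 0;0 0 0 0 0 0;0 0 0 0 0 0;0 0 0 0 0 0;0 0 0 0 0 0;0 0 0 0 0 0;0 0 0 0 0 0;0 0 0 0 0 0",
)

```text
time_s: 18.45
eef_pos: [0.5169, 0.1926, 0.229]
eef_rot: [0.258, 0.002, 0.966, -0.001]
wrist_force: [0.0, 0.5, -1.2]
opening: 0.266
grasp_force: 63.1
```

```bash
python3 - <<'E'
from h import *
s=shot('scene','scene5.png');t=shot('top','top5.png')
p,r,o=pose();print(p,o['time_s'],o['opening'],o['grasp_force'],np.abs(o['dq']).max(),o['wrist_force'])
go([.517,.193,.229],RT)
f=p+r.apply([-.016,0,-.003]);print('face',f,'lens axis off',f-np.array([.633,.193,.3]),'px face',proj(s,f))
m=cv2.inRange(cv2.cvtColor(s['pixels'],cv2.COLOR_RGB2HSV),(100,70,40),(130,255,255));m[:,:380]=0;m[:,480:]=0;m[:190]=0;m[290:]=0
n,l,q,ce=cv2.connectedComponentsWithStats(m);i=1+np.argmax(q[1:,4]);print('blue',q[i],ce[i]);print(onz(s,ce[i],f[2]))
a=cv2.resize(s['pixels'][170:310,380:567,::-1],(800,600),interpolation=cv2.INTER_CUBIC);cv2.imwrite('pics/fin.png',a)
E
```

```text
[0.51693621 0.19256761 0.22895698] 18.55 0.2697556274864317 63.07719826698303 0.0010361928208937738 [ 0.47757381 -0.41881622 -0.23101512]
shift now-axes [-0.002  0.011 -0.   ] turn [-0.024 -0.016 -0.042] shift target-axes [-0.002  0.011 -0.   ]
face [0.529 0.193 0.24 ] lens axis off [-0.104 -0.    -0.06 ] px face [[417.698 227.856]]
blue [414 221   9  14 102] [418.127 227.647]
[0.528 0.194 0.24 ]
```

View pics/fin.png

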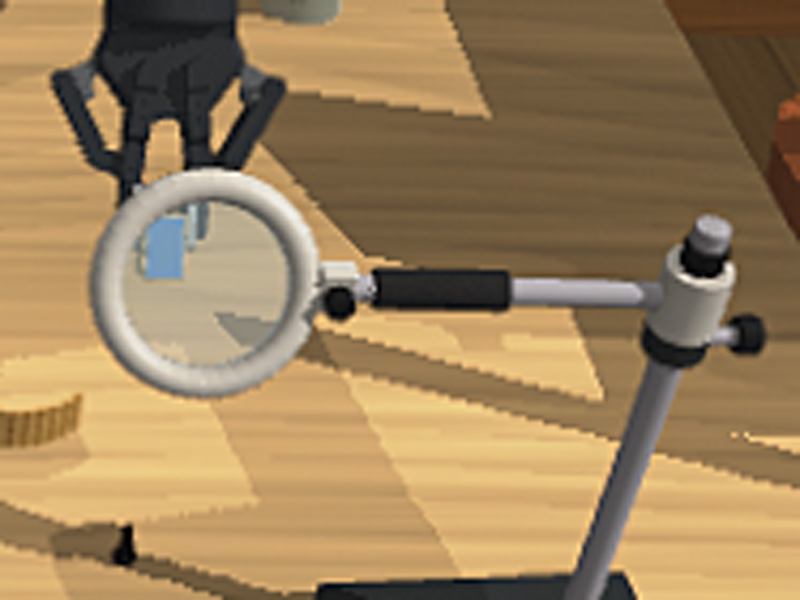

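The blue face shows upright and square through the lens, at scene pixel (418.1,227.6) against a predicted (417.7,227.9). Nothing touches it, the arm is still, and the button and rib are in place. I'm handing in.

```bash
python3 -c "
from bench import ctrl
print(ctrl.hand_in())"
```

```text
the job is handed in; nothing more can be done
None
```

The job is handed in: the magnifier stands square to the bench and the new block is held still on its lens axis, about 12 cm from the glass, upright with the chalked face square to it; no verdict came back.

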